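# Put the handset and the remote home in the sloped tray

### The arm

A 7-joint arm with a two-finger parallel gripper is mounted at the origin on a cart in front of the work surface, level with it; the furniture and walls round the work are solid. World frame = base frame: x ahead of the robot, y to its left, z up, the work surface at z = 0. Lengths are in m, angles in rad, forces in N, time in s.
With the tool pointing down it reaches from about 0.425 to 0.925 m from the base axis. Payload 6.8 kg.
Tool frame: the origin (TCP) lies at the very end of the fingers, on their centre line; the grasp point (between the pads) lies 19 mm behind it (r.tcp_to_grasp is the distance from the TCP to the grasp point, in m); z points along the fingers, y is the line along which they close (so a half turn about z gives the same grasp; the last joint's range is limited). The gripper opens to 85 mm and grips with 20 to 120 N. Pads are 22 mm wide; open, the fingers measure 114 mm over their backs; the gripper's body (76 mm by 85 mm) begins 54 mm behind the grasp point. The pads swing forward as they close: fully open they stand 13 mm farther back than shut.
Start: joints at [1.099, 0.477, 0.022, 1.555, -0.011, 1.109, -0.083], TCP at [0.24, -0.631, 0.231] pointing down, gripper open.
Joint ranges: [-2.96, 2.96], [-0.34, 2.1], [-1.41, 1.46], [0.24, 2.44], [-1.37, 4.51], [0.17, 1.92], [-2.96, 2.96]. Speed limits (rad/s): [2.39, 2.39, 3.14, 3.14, 3.14, 3.14, 3.14].

### API

Orientations are given as a rotation vector (axis times angle).
In Python, from bench import r gives the robot as it stands.
- The arm moves only by the tool step_arm, never from a script. Its argument "moves" is a list of rows, each a list of 7 numbers: the shift along the tool's x, y, z in mm, then the turn, a rotation vector about the tool's x, y, z in rad, then the finger opening in mm, from 0 to 85.4. A call has 1 to 8 rows; each row is the pose to reach, as a shift and turn from the pose commanded when the call began, along the tool's axes at that moment; what a row does not reach only later rows make up. A row lasts 1/10 s, in which the tool goes at most 50 mm and 8.59 degrees, less where a joint would pass 70% of its speed; a pose out of reach is approached as far as the arm can. A call with a gripper value outside its range is refused whole. The fingers move at their own pace and stop on an object; "grip_force" is the grip in N (left out, the last holds). Time passes only in rows, so rows that repeat a pose let the fingers close. It gives the time, the measured TCP pose, the force, the opening and the grip force at its end, in the units of the state.
- r.get_obs(): the state, without advancing time (a new reading comes with each control period).
- r.grab_frame(name): name is "side" or "top"; returns a dict with "image" (384x512x3 uint8, red, green, blue), "depth" (384x512 float32, m along the optical axis (not along the pixel's ray), 0 where there is no reading), "mtx" (3x3 intrinsics, pixels), "rvec" (rotation vector, rad) and "tvec" (3), from world to camera coordinates, as OpenCV has them. Camera axes: x right, y down, z forward; pixel columns grow to the right and rows downward; lengths in m; the calibration is good to about 2 mm. A picture is of the moment at which its call begins.
- r.hand_in(): hands the job in; it is judged then, once.
The state is a dict: "clock": time; "joints": joint angles; "qvel": joint speeds; "tau": joint torques, N m; "tcp_pos": TCP position; "orientation": TCP orientation; "contact_force": force on the tool from outside, world axes, zero at the start; "moment": the same for the moment, N m; "grip_width": finger opening in m; "gripper_force": force on a finger pad.
Only numpy, scipy, OpenCV 4.12 (cv2) and the standard library are available. Lean on these libraries where they do the work, as an engineer would, in place of code of your own. Each camera call takes 0.05 s, during which the arm holds its last target. There are 200 camera calls.

### The job

Take the grey cordless handset out of its narrow black stand and lay it lengthwise, keys up, in the empty lane of the sloped tray. Slide both the handset and the black remote in the other lane down under the clear cover until each rests against the back stop. Do not disturb the wine-red thermos or the white mug.

Things in the scene. Friction and masses are not known exactly. Their poses are not given: they have to be found in the camera images.
- tray: Fixed grey sloped tray, 256 x 158 mm, two lanes. Origin: on the floor's upper surface, mid-length, centre line, 50 mm above the desk. x runs down the slope (0.26 rad below level, away from the robot), z normal to the floor, y to the left. Floor from x = -125 (high open end, no wall, 80 mm above the desk) to +125 mm (stop). Things lie still on it by friction and must be pushed.
- stand: Fixed black trough, 172 x 50 mm, 23 mm high. Origin: centre of its underside on the desk; x along the slot, z up. Slot 29 mm wide, its floor 5 mm above the desk, side walls 4 mm thick with tops 23 mm above the desk, end walls 19 mm high.
- handset: Loose grey cordless handset 148 (x) x 46 (y) x 25 (z) mm, 0.12 kg, edges rounded. Origin: centre of its back face; z points out of the key face. It starts standing on its long edge in the stand, lengthwise along the slot: its keys face roughly towards the robot, so its own z is level and its y points down, its top edge is about 51 mm above the desk. Loose standing on edge on the desk it topples easily. Either end may go down the lane first.
- remote: Loose black remote control 167 (x) x 46 (y) x 19 (z) mm, 0.11 kg. Origin: centre of its underside, z out of the key face. It starts lying keys up, lengthwise in the +y lane of the tray, part way under the cover, 35 to 70 mm short of the back stop.
- thermos: Bystander: wine-red steel flask, 65 mm diameter, 195 mm tall; origin centre of its underside.
- enamel_mug: Bystander: white enamel mug with blue rim, 84 x 112 x 82 mm; origin centre of its underside.
- empty_lane_end (a point): Middle of the empty lane's lower end: on the tray floor at the inner face of the 44 mm high back stop, tray frame (125, -39, 0) mm. Axes as the tray. The lane is 68 mm wide, centred on y = -39, between the middle divider (10 mm wide) and the side lip, both 8 mm high above the floor.
- remote_lane_end (a point): The same point of the remote's lane, tray frame (125, +39, 0) mm; same lane sizes, centred on y = +39.
- cover_edge (a point): Middle of the upper edge of the clear cover, on its top side, tray frame (5, 0, 48) mm. The cover lies over both lanes from here (x = 5) to the back stop; underside 44, top 48 mm above the floor; 44 mm high side cheeks carry it. Uphill of it the lanes are open above.
Mind the look-alikes: they are no part of the job. There is more than one size of the handset; the one meant has the size given above.

How it is judged:
By the outcome, as a careful person would: the job done as asked, in the order asked, and still so for the second after the job is handed in, with the robot touching nothing.
It also fails if it takes over 69 s, if anything falls off the work surface, if the arm or the gripper's body presses on something with over 40 N, if the wrist force passes 120 N, or if a joint passes its speed limit or range.

## Working session

There is one attempt and no reset: what is moved stays moved. The work goes in short steps, Python scripts to look and compute and a tool call to move; the robot and the scene stay as the last step left them, time stands still between calls to the robot, and variables do not carry over. Pictures are saved under pics/ and viewed, at most 12 in all, crops included, and the job is handed in when it is done.

Besides the shell and the picture viewer there is one more tool, called as name(argument=value, ...), one argument or row to a line, values as JSON. step_arm: Moves the arm, as the interface text tells. Its arguments: {"type":"object","properties":{"moves":{"type":"array","items":{"type":"array","items":{"type":"number"}}},"grip_force":{"type":"number"}},"required":["moves"]}

```bash
mkdir -p pics; ls; python3 - <<'E'
from bench import r
import cv2,numpy as np
o=r.get_obs();print({k:np.round(v,3) for k,v in o.items()})
for n in("side","top"):
    f=r.grab_frame(n);np.savez(f"{n}0.npz",**f);cv2.imwrite(f"pics/{n}0.png",cv2.resize(f["image"][:,:,::-1],(800,600)))
    R=cv2.Rodrigues(f["rvec"])[0];print(n,f["mtx"].round(1).tolist(),(-R.T@f["tvec"].ravel()).round(3),R.round(2).tolist(),(f["depth"]>0).mean())
E
```

```text
pics
{'clock': np.float64(0.0), 'joints': array([ 1.099,  0.478,  0.022,  1.556, -0.011,  1.109, -0.083]), 'qvel': array([-0.   , -0.002,  0.001, -0.003,  0.001,  0.001,  0.   ]), 'tau': array([ 0.0000e+00, -5.9645e+01,  1.6080e+00, -2.8120e+01,  1.2000e-02,
        9.0000e-03,  0.0000e+00]), 'tcp_pos': array([ 0.24, -0.63,  0.23]), 'orientation': array([-3.088e+00, -5.680e-01,  1.000e-03]), 'contact_force': array([-0.701,  0.571, -0.278]), 'moment': array([ 0.042, -0.043, -0.015]), 'gripper_force': np.float64(0.0), 'grip_width': np.float64(0.085)}
side [[466.3, 0.0, 257.3], [0.0, 466.3, 186.0], [0.0, 0.0, 1.0]] [ 0.015 -1.207  0.995] [[0.9, -0.44, 0.0], [-0.29, -0.6, -0.74], [0.33, 0.66, -0.67]] 0.9958038330078125
top [[453.2, 0.0, 259.0], [0.0, 453.2, 204.5], [0.0, 0.0, 1.0]] [ 0.339 -0.333  1.414] [[0.02, -1.0, -0.0], [-1.0, -0.01, -0.09], [0.09, 0.0, -1.0]] 0.9961700439453125
```

View pics/side0.png

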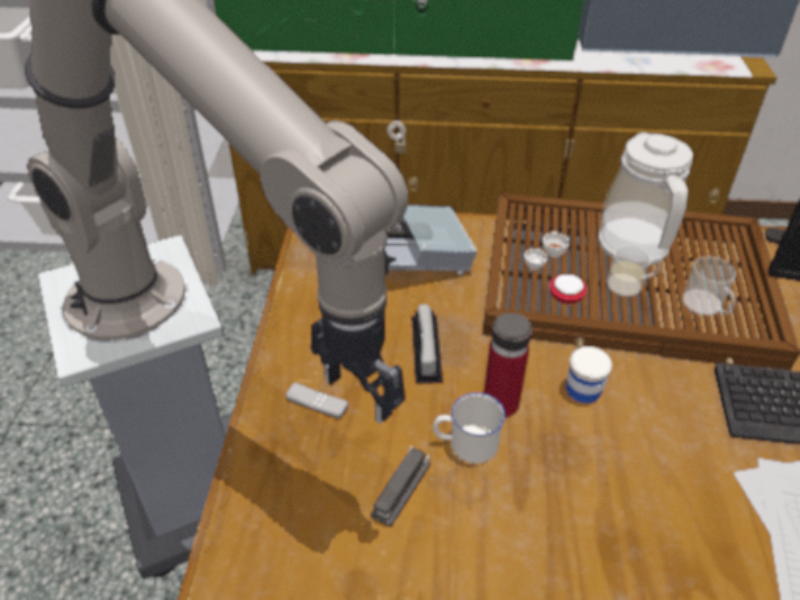

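View pics/top0.png

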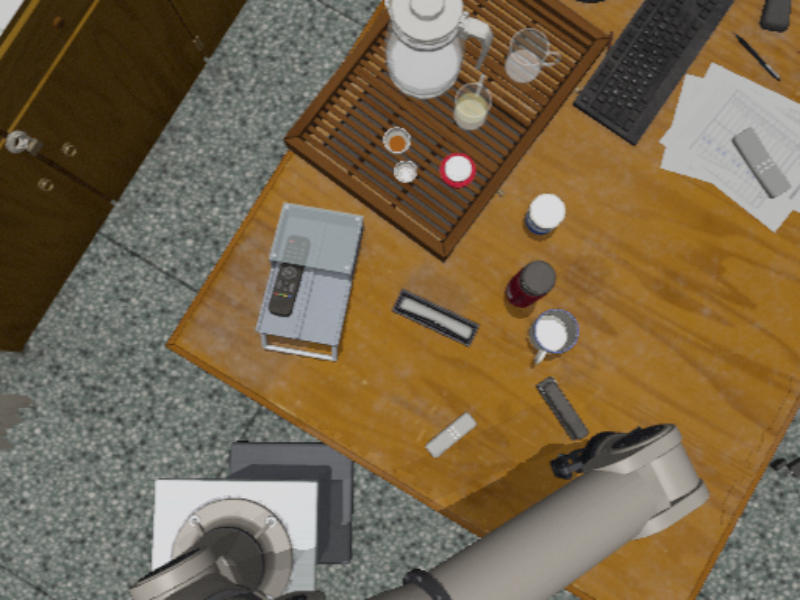

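The side view shows the handset in its stand at (425,340), thermos (508,365), mug (475,428) and the tray half hidden behind the arm at (430,240). In the top view the stand with its handset is at (435,317), the tray at (310,280) with the remote at (290,275) and the cover on its upper part, thermos (530,285), mug (553,333). There are look-alikes at (450,435), (562,408) and (762,160).

```bash
cat >h.py <<'E'
import cv2,numpy as np
def load(n): return dict(np.load(n))
def cloud(f):
    R=cv2.Rodrigues(f["rvec"])[0];K=f["mtx"];d=f["depth"];v,u=np.mgrid[:d.shape[0],:d.shape[1]]
    P=np.stack([(u-K[0,2])/K[0,0]*d,(v-K[1,2])/K[1,1]*d,d],-1)
    return (P-f["tvec"].ravel())@R
def ray(f,uv,z):
    R=cv2.Rodrigues(f["rvec"])[0];c=-R.T@f["tvec"].ravel()
    uv=np.atleast_2d(uv);d=np.c_[(uv[:,0]-f["mtx"][0,2])/f["mtx"][0,0],(uv[:,1]-f["mtx"][1,2])/f["mtx"][1,1],np.ones(len(uv))]@R
    return c+d*((z-c[2])/d[:,2])[:,None]
def proj(f,P): return cv2.projectPoints(np.atleast_2d(P).astype(float),f["rvec"],f["tvec"],f["mtx"],None)[0][:,0]
E
python3 - <<'E'
from h import *
t=load("top0.npz");s=load("side0.npz");C=cloud(t);S=cloud(s)
crop=lambda f,x,y,w,h,k:cv2.resize(f["image"][y:y+h,x:x+w,::-1],None,fx=k,fy=k,interpolation=cv2.INTER_CUBIC)
a=crop(t,155,120,160,120,5);cv2.imwrite("pics/crop1.png",a)
b=crop(s,235,120,120,160,3.75);cv2.imwrite("pics/crop2.png",b)
np.set_printoptions(precision=3,suppress=True)
for nm,I,P in(("top",t,C),("side",s,S)):
    img=I["image"].astype(int)
    ctr={"top":(278,203),"side":(272,220)}[nm]
    m=np.zeros(img.shape[:2],bool);m[ctr[1]-35:ctr[1]+35,ctr[0]-40:ctr[0]+40]=1
    sat=img.max(2)-img.min(2)
    hs=m&(sat<35)&(img.max(2)>110)&(P[...,2]>.03)&(P[...,2]<.07)
    bl=m&(img.max(2)<80)&(sat<40)&(P[...,2]>.01)&(P[...,2]<.07)
    for q,mm in(("handset",hs),("stand",bl|hs)):
        n,l,st,c=cv2.connectedComponentsWithStats(mm.astype(np.uint8));k=1+st[1:,4].argmax();mm=l==k
        p=P[mm];print(nm,q,mm.sum(),c[k],"z",np.percentile(p[:,2],[5,50,95]),p.mean(0),cv2.minAreaRect((p[:,:2]*1000).astype(np.float32)))
print("desk z",np.median(C[230:240,230:260,2]),np.median(S[300:320,350:370,2]))
E
```

```text
top handset 325 [278.745 202.711] z [0.042 0.049 0.054] [ 0.471 -0.387  0.048] ((471.62060546875, -387.15496826171875), (145.4676055908203, 23.365875244140625), 65.28163146972656)
top stand 538 [278.426 202.727] z [0.016 0.046 0.053] [ 0.472 -0.386  0.038] ((474.71905517578125, -386.1936950683594), (163.69219970703125, 37.83047103881836), 65.27259826660156)
side handset 302 [272.841 214.536] z [0.043 0.048 0.052] [ 0.471 -0.397  0.048] ((474.6777038574219, -390.8135986328125), (149.5685272216797, 23.178041458129883), 65.33824157714844)
side stand 467 [272.951 218.34 ] z [0.014 0.045 0.052] [ 0.469 -0.402  0.038] ((475.49078369140625, -391.74365234375), (163.82110595703125, 37.01278305053711), 65.32282257080078)
desk z -0.0010483736949249587 -0.0006099657477146063
```

View pics/crop1.png

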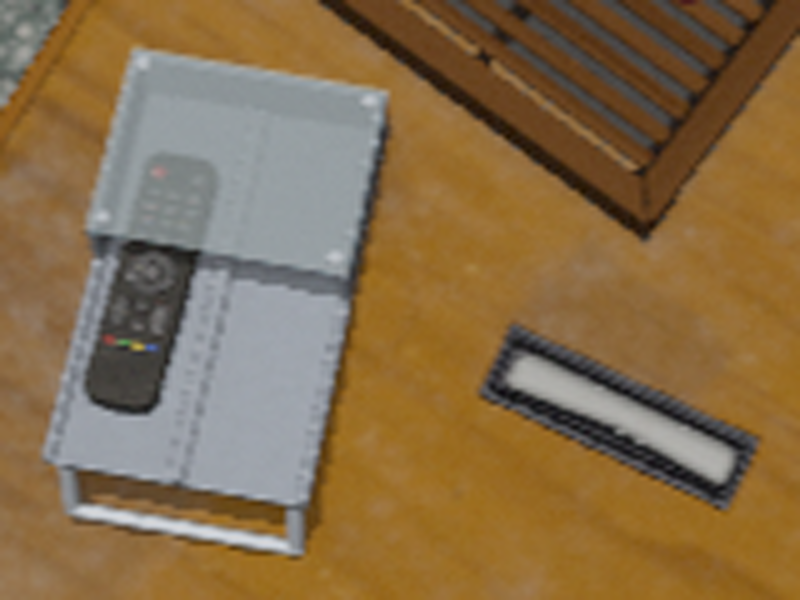

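View pics/crop2.png

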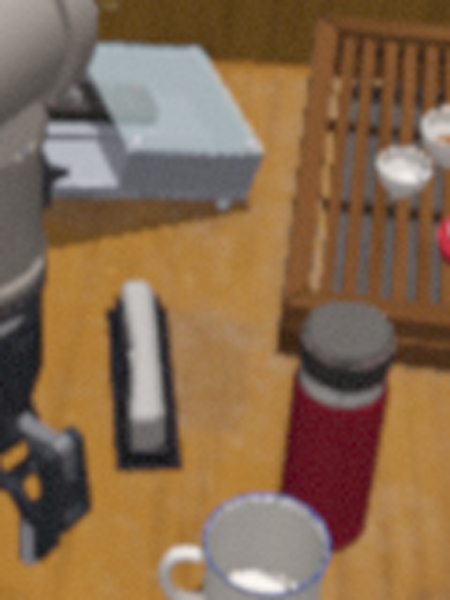

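The first crop shows the tray: uphill corners near (45,460) and (305,505), cover edge from (95,240) to (350,295), remote from (180,155) to (125,405), right lane empty. The second crop shows the handset standing in the stand with about half its height exposed.

```bash
python3 - <<'E'
from h import *
np.set_printoptions(precision=4,suppress=True)
t=load("top0.npz");C=cloud(t);img=t["image"].astype(int)
# empty-lane floor patch: polygon in px
poly=np.array([[240,300],[335,310],[300,490],[200,470]])/5+[155,120]
m=np.zeros(img.shape[:2],np.uint8);cv2.fillPoly(m,[poly.round().astype(np.int32)],1)
p=C[m>0]
for _ in range(4):
    c=p.mean(0);n=np.linalg.svd(p-c)[2][2];n*=np.sign(n[2]);d=(p-c)@n;p=p[abs(d)<.004]
print("normal",n,"tilt",np.arccos(n[2]),"std",d.std(),len(p))
ex=np.array([n[0],n[1],0]);ex-=n*(ex@n);ex/=np.linalg.norm(ex);print("downhill azimuth deg",np.degrees(np.arctan2(ex[1],ex[0])))
# box mask of everything tray-ish
x0,y0,x1,y1=155,120,240,240
sat=img.max(2)-img.min(2);reg=np.zeros(m.shape,bool);reg[y0:y1,x0:x1]=1
tm=reg&((sat<45)&(img[...,2]>=img[...,0]-3))&(C[...,2]>.01)
q=C[tm];h=(q-c)@n
print("height hist",np.histogram(h,np.arange(-.06,.07,.005)))
fl=q[abs(h)<.012]
pts=fl-np.outer((fl-c)@n,n)
R0=np.c_[ex,np.cross(n,ex),n];L=(pts-c)@R0
rect=cv2.minAreaRect((L[:,:2]*1000).astype(np.float32));print("floor rect",rect)
print("ext",np.percentile(L,[.5,2,98,99.5],axis=0)*1000)
cv=q[abs(h-.048)<.006];Lc=(cv-c)@R0;print("cover",len(cv));
if len(cv)>20: print(cv2.minAreaRect((Lc[:,:2]*1000).astype(np.float32)),Lc[:,2].mean())
rm=reg&(img.max(2)<90)&(abs((C-c)@n-.019)<.01);Lr=(C[rm]-c)@R0
print("remote",len(Lr),cv2.minAreaRect((Lr[:,:2]*1000).astype(np.float32)),Lr[:,2].mean())
np.savez("fit.npz",c=c,R0=R0)
# line fits of outer long sides at floor level
for i in(0,):
    xs=np.arange(-110,60,6);
    for sgn in(1,-1):
        e=[]
        for x in xs:
            s=L[abs(L[:,0]*1000-x)<4,1]*1000
            if len(s)>3:e.append((x,s.max() if sgn>0 else s.min()))
        e=np.array(e);k=np.polyfit(e[:,0],e[:,1],1);print("side",sgn,k,np.abs(np.polyval(k,e[:,0])-e[:,1]).max(),e[[0,-1]])
E
```

```text
normal [0.3036 0.6656 0.6818] tilt 0.8205664278852487 std 0.0018647856942270561 93
downhill azimuth deg 65.47907619805189
height hist (array([  6,  13,   6,  10,   9,   7,  12,  24, 137, 153, 130, 127, 134,
       127, 173, 190, 207, 188, 136, 265, 218, 150, 141, 122, 145]), array([-0.06 , -0.055, -0.05 , -0.045, -0.04 , -0.035, -0.03 , -0.025,
       -0.02 , -0.015, -0.01 , -0.005, -0.   ,  0.005,  0.01 ,  0.015,
        0.02 ,  0.025,  0.03 ,  0.035,  0.04 ,  0.045,  0.05 ,  0.055,
        0.06 ,  0.065]))
floor rect ((2.760824203491211, -33.43122863769531), (300.0552978515625, 102.35596466064453), 81.52165222167969)
ext [[ -33.373  -182.9818   -0.    ]
 [ -28.4357 -166.4519   -0.    ]
 [  58.9705  101.7542    0.    ]
 [  67.2496  105.5349    0.    ]]
cover 385
((33.35602951049805, -33.658935546875), (297.5036926269531, 80.49774932861328), 85.46883392333984) 0.047446136628887706
remote 48 ((67.7177734375, -75.57034301757812), (127.11865234375, 354.3028564453125), 4.840317726135254) 0.019290080421077018
side 1 [-0.3951 39.2003] 89.4234853282239 [[-32.      60.2855]
 [ 58.     105.7077]]
side -1 [   0.9363 -113.3246] 172.12498399837486 [[-32.      28.8389]
 [ 58.      96.398 ]]
```

```bash
python3 - <<'E'
from h import *
np.set_printoptions(precision=4,suppress=True)
t=load("top0.npz");C=cloud(t);img=t["image"].astype(int)
poly=np.array([[240,310],[330,318],[295,485],[205,465]])/5+[155,120]
m=np.zeros(img.shape[:2],np.uint8);cv2.fillPoly(m,[poly.round().astype(np.int32)],1)
p=C[m>0];print(len(p),np.percentile(p,[2,25,50,75,98],axis=0))
A=np.c_[p[:,:2],np.ones(len(p))];w=np.ones(len(p),bool)
for _ in range(5):
    k=np.linalg.lstsq(A[w],p[w,2],rcond=None)[0];e=p[:,2]-A@k;w=abs(e)<max(.004,2*np.median(abs(e)))
n=np.array([-k[0],-k[1],1]);n/=np.linalg.norm(n);print("plane",k,"n",n,"tilt",np.arccos(n[2]),"az",np.degrees(np.arctan2(n[1],n[0])),w.sum(),e[w].std())
# depth along some rows
for v in range(160,222,8): print(v,(C[v,160:236:5,2]*1000).round().astype(int))
# corners by ray: crop px (outer lip tops/cover)
E
```

```text
648 [[ 0.4262 -0.208   0.0494]
 [ 0.4523 -0.1907  0.0584]
 [ 0.4776 -0.1762  0.0651]
 [ 0.5028 -0.1621  0.072 ]
 [ 0.5278 -0.146   0.0807]]
plane [-0.2597  0.0354  0.1952] n [ 0.2512 -0.0343  0.9673] tilt 0.2563481085206776 az -7.770264061312835 536 0.0018960412062709227
160 [-3  1 -6 90 91 88 87 85 91 82 84 78 84 81 -2 -3]
168 [ 0 -3  1 52 62 92 95 94 93 90 92 93 90 88 -2  0]
176 [-5 -6 -3 53 67 64 67 42 53 55 44 45 43 44  0  1]
184 [-1 -2 69 79 76 75 60 67 56 54 53 50 54 -1 -3  2]
192 [-2  0 65 78 79 83 60 69 62 63 53 53 66  5  0  3]
200 [ 1  1 69 87 86 77 65 68 67 63 62 60 60 -3 -3  0]
208 [-2 88 71 79 78 78 77 77 73 70 75 67  2 -2  1  0]
216 [-2 -2 -1  0 -4 83 90 78 80 81 83 86 -1 -4 -1 -4]
```

```bash
python3 - <<'E'
from h import *
np.set_printoptions(precision=4,suppress=True)
t=load("top0.npz");C=cloud(t)
tilt=.26
M=np.zeros(C.shape[:2],bool);M[125:232,158:240]=1;M&=C[...,2]>.03
n_,l,st,_=cv2.connectedComponentsWithStats(M.astype(np.uint8));M=l==1+st[1:,4].argmax()
az=-np.radians(9)
k=np.array([-.2597,.0354,.1952])
def frame(az,c):
    n=np.array([np.sin(tilt)*np.cos(az),np.sin(tilt)*np.sin(az),np.cos(tilt)])
    ex=np.array([np.cos(tilt)*np.cos(az),np.cos(tilt)*np.sin(az),-np.sin(tilt)])
    return np.c_[ex,np.cross(n,ex),n]
c=np.array([.4776,-.1762,0]);c[2]=k@[c[0],c[1],1]
P=C[M]
def edges(L):
    out=[]
    for x in np.arange(-60,150,5):
        s=L[abs(L[:,0]-x)<3,1]
        if len(s)>5: out.append((x,s.min(),s.max()))
    return np.array(out)
for it in range(4):
    R0=frame(az,c);L=(P-c)@R0*1000;L=L[(L[:,2]>-12)&(L[:,2]<60)]
    E=edges(L);a1=np.polyfit(E[:,0],E[:,1],1);a2=np.polyfit(E[:,0],E[:,2],1)
    s=(a1[0]+a2[0])/2;az+=np.arctan(s);print(np.degrees(az),a1,a2)
R0=frame(az,c);L=(P-c)@R0*1000;h=L[:,2]
print(edges(L[(h>-12)&(h<60)])[::3])
f=L[(abs(h)<12)];print("x end",np.percentile(f[:,0],[0,.5,1,2,3,5]))
cvr=L[(h>38)&(h<60)];print("cover x",np.percentile(cvr[:,0],[0,1,3,97,99,100]),"y",np.percentile(cvr[:,1],[0,1,99,100]),"h",np.median(cvr[:,2]),len(cvr))
print("hist x floor",np.histogram(f[:,0],np.arange(-90,160,10)))
img=t["image"].astype(int)
rm=M&(img.max(2)<90);Lr=(C[rm]-c)@R0*1000;Lr=Lr[(Lr[:,2]>5)&(Lr[:,2]<35)]
print("remote",len(Lr),np.percentile(Lr,[1,5,50,95,99],axis=0))
np.savez("fit.npz",c=c,R0=R0,az=az)
E
```

```text
-9.336396264603666 [ -0.0065 -33.0341] [ -0.0052 123.1718]
-9.353538240648577 [ -0.0004 -33.0486] [ -0.0002 123.1096]
-9.34700769173298 [ -0.0001 -33.048 ] [  0.0003 123.1275]
-9.347163720086076 [ -0.0002 -33.0482] [  0.0002 123.1271]
[[-60.     -32.7398 123.7739]
 [-45.     -32.7709 123.8042]
 [-30.     -32.6372 122.196 ]
 [-15.     -32.138  122.0383]
 [  0.     -32.0306 123.3551]
 [ 15.     -32.1111 125.262 ]
 [ 30.     -29.3337 124.2111]
 [ 45.     -31.973  121.6982]
 [ 60.     -32.2679 122.7087]
 [ 75.     -33.4309 123.6734]
 [ 90.     -33.3758 124.5371]
 [105.     -33.3431 123.4344]
 [120.     -33.2188 122.8677]
 [135.     -33.0008 123.4231]]
x end [-66.5464 -64.7054 -64.3248 -63.2156 -62.3463 -60.2896]
cover x [ 63.0133  65.9903  67.734  186.9942 190.0023 194.5001] y [-34.0773 -32.4109 123.0891 124.8691] h 47.8767507401823 2026
hist x floor (array([  0,   0, 103, 167, 180, 168, 165, 120, 118, 119, 117, 115, 117,
       113, 115, 114,  92,  50,   3,   0,   3,   0,   3,   2]), array([-90, -80, -70, -60, -50, -40, -30, -20, -10,   0,  10,  20,  30,
        40,  50,  60,  70,  80,  90, 100, 110, 120, 130, 140, 150]))
remote 439 [[-26.753  -33.3466   6.4386]
 [-22.9336  63.4944  10.2321]
 [ 22.775   83.1526  16.571 ]
 [ 76.3321 104.2521  21.6304]
 [131.5809 118.2638  23.8072]]
```

```bash
cat >>h.py <<'E'
from scipy.spatial.transform import Rotation as Ro
def T():
    f=np.load("fit.npz");R0=f["R0"];return f["c"]+R0@[.0597,.045,0],R0
def hs(): # grasp pose over the handset in the stand
    a=np.radians(65.3);k=np.array([-np.sin(a),np.cos(a),0]);z=np.array([0,0,-1.]);y=-k
    return np.array([.472,-.388,.031]),np.c_[np.cross(y,z),y,z]
def tray_tool(phi): # tool in tray: handset back-face plane raised by phi from floor, tool z towards +y
    z=np.array([0,np.cos(phi),-np.sin(phi)]);y=-np.array([0,np.sin(phi),np.cos(phi)])
    return T()[1]@np.c_[np.cross(y,z),y,z]
def go(p,R):
    from bench import r
    o=r.get_obs();Rc=Ro.from_rotvec(o["orientation"]).as_matrix()
    s=Rc.T@(p-o["tcp_pos"])*1000;w=Ro.from_matrix(Rc.T@R).as_rotvec()
    print("clock",round(o["clock"],2),"shift",s.round(1),"turn",w.round(4),"dist",round(float(np.linalg.norm(s))),"deg",round(float(np.degrees(np.linalg.norm(w))),1),"F",o["contact_force"].round(1),"w",o["grip_width"])
E
python3 - <<'E'
from h import *
np.set_printoptions(precision=4,suppress=True)
o,R=T();print("tray origin",o,"R",R)
t=load("top0.npz")
for n,uv,z in(("thermos",(537,277),.19),("mug",(555,332),.08)): print(n,ray(t,np.array(uv)*.64,z))
p,Rg=hs();print(Rg);go(p+[0,0,.17],Rg);go(p,Rg)
E
```

```text
tray origin [ 0.5418 -0.1412  0.0496] R [[ 0.9536  0.1624  0.2537]
 [-0.157   0.9867 -0.0418]
 [-0.2571  0.      0.9664]]
thermos [[ 0.5299 -0.5575  0.19  ]]
mug [[ 0.4426 -0.6114  0.08  ]]
[[ 0.4179  0.9085  0.    ]
 [ 0.9085 -0.4179  0.    ]
 [ 0.     -0.     -1.    ]]
clock 0.1 shift [ 303.  -143.8   29.6] turn [-0.0017 -0.0005 -0.7758] dist 337 deg 44.5 F [-0.   0.1 -0.8] w 0.08525003130692158
clock 0.1 shift [ 303.1 -143.5  199.6] turn [-0.0017 -0.0005 -0.7758] dist 390 deg 44.5 F [-0.   0.1 -0.8] w 0.08525003130692158
```

step_arm(
  moves=[
    [303,-144,30,0,0,-0.776,60],
    [303,-144,30,0,0,-0.776,60],
    [303,-144,30,0,0,-0.776,60],
    [303,-144,30,0,0,-0.776,60],
    [303,-144,30,0,0,-0.776,60],
    [303,-144,30,0,0,-0.776,60],
    [303,-144,30,0,0,-0.776,60],
    [303,-144,30,0,0,-0.776,60],
  ],
  grip_force=40,
)

```text
clock: 0.9
tcp_pos: [0.4769, -0.3817, 0.2006]
orientation: [-2.634, -1.707, -0.005]
contact_force: [0.1, -0.6, -0.7]
grip_width: 0.0602
gripper_force: 0.0
```

```bash
python3 - <<'E'
from h import *
p,R=hs();go(p+[0,0,.17],R);go(p,R)
E
```

```text
clock 0.9 shift [-7.7 -1.9 -0.4] turn [-0.0002 -0.0042  0.0102] dist 8 deg 0.6 F [ 0.1 -0.6 -0.7] w 0.060209870038924224
clock 0.9 shift [ -8.4  -1.8 169.6] turn [-0.0002 -0.0042  0.0102] dist 170 deg 0.6 F [ 0.1 -0.6 -0.7] w 0.060209870038924224
```

step_arm(
  moves=[
    [0,0,0,0,0,0,60],
    [0,0,60,0,0,0,60],
    [0,0,110,0,0,0,60],
    [0,0,110,0,0,0,60],
  ],
)

```text
clock: 1.3
tcp_pos: [0.467, -0.388, 0.086]
orientation: [-2.64, -1.687, 0.008]
contact_force: [-0.8, 0.8, 0.0]
grip_width: 0.06
gripper_force: 0.0
```

```bash
python3 - <<'E'
from h import *
from bench import r
p,R=hs();go(p,R)
for n in("side","top"):
    f=r.grab_frame(n);np.savez(f"{n}1.npz",**f);cv2.imwrite(f"pics/{n}1.png",f["image"][:,:,::-1])
f=load("side1.npz");cv2.imwrite("pics/c3.png",cv2.resize(f["image"][150:260,215:335,::-1],None,fx=5,fy=5,interpolation=cv2.INTER_CUBIC))
E
```

```text
clock 1.3 shift [ 2.1  5.1 54.9] turn [-0.01   -0.0006 -0.0026] dist 55 deg 0.6 F [-0.8  0.8  0. ] w 0.059963359214972874
```

View pics/c3.png

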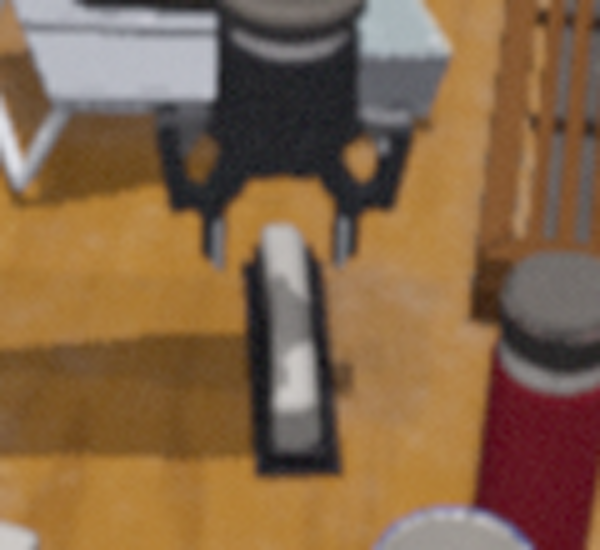

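Crop: the two fingertips at (215,265) and (343,262) straddle the handset's line (285,340), well above it. Centred, so I go down.

step_arm(
  moves=[
    [0,0,30,0,0,0,60],
    [0,0,55,0,0,0,60],
    [0,0,55,0,0,0,60],
  ],
)

```text
clock: 1.7
tcp_pos: [0.4713, -0.3889, 0.0361]
orientation: [-2.645, -1.693, 0.002]
contact_force: [-0.5, -0.4, 0.0]
grip_width: 0.06
gripper_force: 0.0
```

```bash
python3 - <<'E'
from h import *
p,R=hs();go(p,R)
E
```

```text
clock 1.7 shift [1.1 0.3 5.1] turn [-0.0017  0.0001 -0.0009] dist 5 deg 0.1 F [-0.5 -0.4  0. ] w 0.06002475705478841
```

step_arm(
  moves=[
    [0,0,5,0,0,0,60],
    [0,0,5,0,0,0,15],
    [0,0,5,0,0,0,15],
    [0,0,5,0,0,0,15],
    [0,0,5,0,0,0,15],
    [0,0,5,0,0,0,15],
    [0,0,5,0,0,0,15],
  ],
  grip_force=40,
)

```text
clock: 2.4
tcp_pos: [0.4732, -0.3893, 0.033]
orientation: [2.643, 1.694, 0.001]
contact_force: [-0.3, 0.7, 7.2]
grip_width: 0.0238
gripper_force: 39.0
```

step_arm(
  moves=[
    [0,0,-30,0,0,0,15],
    [0,0,-75,0,0,0,15],
    [0,0,-120,0,0,0,15],
    [0,0,-160,0,0,0,15],
    [0,0,-160,0,0,0,15],
    [0,0,-160,0,0,0,15],
  ],
)

```text
clock: 3.0
tcp_pos: [0.4723, -0.3886, 0.1923]
orientation: [2.644, 1.694, 0.001]
contact_force: [-0.4, 0.2, -2.0]
grip_width: 0.024
gripper_force: 41.1
```

```bash
cat >>h.py <<'E'
def place(phi,x=-.080,yc=-.016,lift=0.,d=.026):
    # lower back corner on floor at (x,yc); tcp lies on mid-thickness, d above the lower edge
    o,R=T();cl=np.array([x,yc,0]);up=np.array([0,-np.cos(phi),np.sin(phi)]);zk=np.array([0,np.sin(phi),np.cos(phi)])
    return o+R@(cl+up*d+zk*.0125+[0,0,lift]),tray_tool(phi)
E
python3 - <<'E'
from h import *
from bench import r
f=r.grab_frame("side");np.savez("side2.npz",**f);f2=r.grab_frame("top");np.savez("top2.npz",**f2)
cv2.imwrite("pics/c4.png",np.hstack([cv2.resize(g["image"][:,:,::-1][y:y+150,x:x+100],None,fx=4,fy=4) for g,x,y in((f,215,100),(f2,230,130))]))
for ph in(60,35):
  for l in (.08,.004): 
    p,R=place(np.radians(ph),lift=l);print(ph,l,p.round(3));go(p,R)
E
```

```text
60 0.08 [ 0.49  -0.151  0.175]
clock 3.1 shift [223.1 -81.4  14.9] turn [0.6113 0.1244 1.3316] dist 238 deg 84.3 F [ 0.   0.5 -0.8] w 0.023591779568399376
60 0.004 [ 0.471 -0.148  0.102]
clock 3.1 shift [ 217.9 -100.1   88.4] turn [0.6113 0.1244 1.3316] dist 256 deg 84.3 F [ 0.   0.5 -0.8] w 0.023591779568399376
35 0.08 [ 0.487 -0.163  0.172]
clock 3.1 shift [211.3 -79.2  18.4] turn [0.9778 0.4222 1.3122] dist 226 deg 96.8 F [ 0.   0.5 -0.8] w 0.023591779568399376
35 0.004 [ 0.468 -0.16   0.098]
clock 3.1 shift [206.1 -97.8  91.9] turn [0.9778 0.4222 1.3122] dist 246 deg 96.8 F [ 0.   0.5 -0.8] w 0.023591779568399376
```

View pics/c4.png

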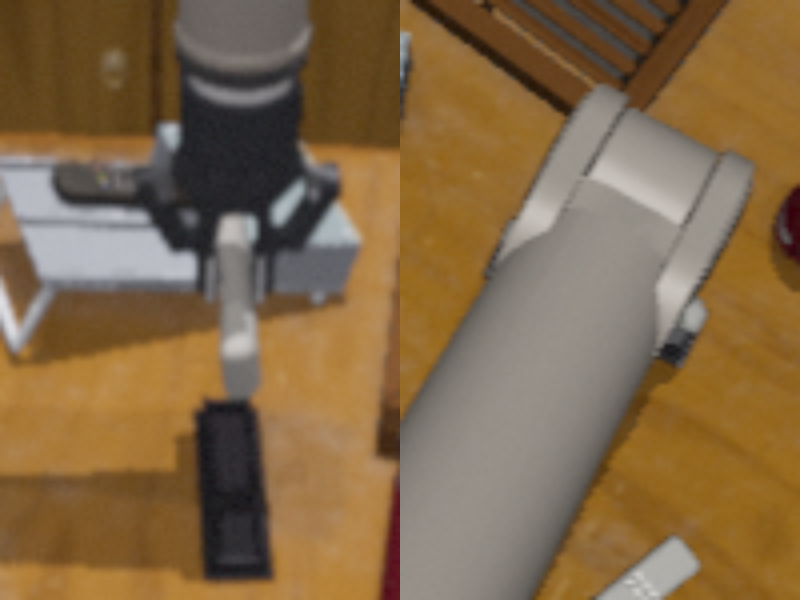

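Left panel: handset clamped at its middle, stand empty at (235,490). Right panel: arm hides it. I go to the tilted hover pose above the lane.

step_arm(
  moves=[
    [213,-74,-1,0.978,0.422,1.312,15],
    [213,-74,-1,0.978,0.422,1.312,15],
    [213,-74,-1,0.978,0.422,1.312,15],
    [213,-74,-1,0.978,0.422,1.312,15],
    [213,-74,-1,0.978,0.422,1.312,15],
    [213,-74,-1,0.978,0.422,1.312,15],
    [213,-74,-1,0.978,0.422,1.312,15],
    [213,-74,-1,0.978,0.422,1.312,15],
  ],
)

```text
clock: 3.9
tcp_pos: [0.4936, -0.1635, 0.1907]
orientation: [-2.407, -0.191, 0.153]
contact_force: [0.1, -0.0, -1.6]
grip_width: 0.024
gripper_force: 41.1
```

```bash
python3 - <<'E'
from h import *
p,R=place(np.radians(35),lift=.1);go(p,R)
from bench import r
print(r.get_obs()["joints"].round(2))
E
```

```text
clock 3.9 shift [-1.2 -0.4 -0.2] turn [0.2807 0.1218 0.3761] dist 1 deg 27.8 F [ 0.1 -0.  -1.6] w 0.023993698074685866
[ 0.65  0.59 -0.2   1.68 -0.43  1.41 -0.77]
```

step_arm(
  moves=[
    [0,0,0,0.27,0.117,0.361,15],
    [0,0,0,0.27,0.117,0.361,15],
    [0,0,0,0.27,0.117,0.361,15],
    [0,0,0,0.27,0.117,0.361,15],
    [0,0,0,0.27,0.117,0.361,15],
  ],
)

```text
clock: 4.4
tcp_pos: [0.4931, -0.164, 0.1909]
orientation: [-2.156, 0.296, 0.187]
contact_force: [1.2, 0.7, -1.3]
grip_width: 0.0235
gripper_force: 41.2
```

```bash
python3 - <<'E'
from h import *
from bench import r
for l in(.1,.02,.003): p,R=place(np.radians(35),lift=l);go(p,R)
print(r.get_obs()["joints"].round(2))
f=r.grab_frame("side");f2=r.grab_frame("top")
np.savez("side3.npz",**f);np.savez("top3.npz",**f2)
cv2.imwrite("pics/c5.png",np.hstack([cv2.resize(g["image"][:,:,::-1][y:y+150,x:x+100],None,fx=4,fy=4) for g,x,y in((f,215,70),(f2,160,110))]))
E
```

```text
clock 4.4 shift [-0.7 -0.2  0.2] turn [0.0148 0.0059 0.0209] dist 1 deg 1.5 F [ 1.2  0.7 -1.3] w 0.023477720064694375
clock 4.4 shift [-1.8 64.6 47.1] turn [0.0148 0.0059 0.0209] dist 80 deg 1.5 F [ 1.2  0.7 -1.3] w 0.023477720064694375
clock 4.4 shift [-2.1 78.4 57. ] turn [0.0148 0.0059 0.0209] dist 97 deg 1.5 F [ 1.2  0.7 -1.3] w 0.023477720064694375
[ 0.73  0.66 -0.16  1.71 -0.65  1.47 -0.96]
```

View pics/c5.png

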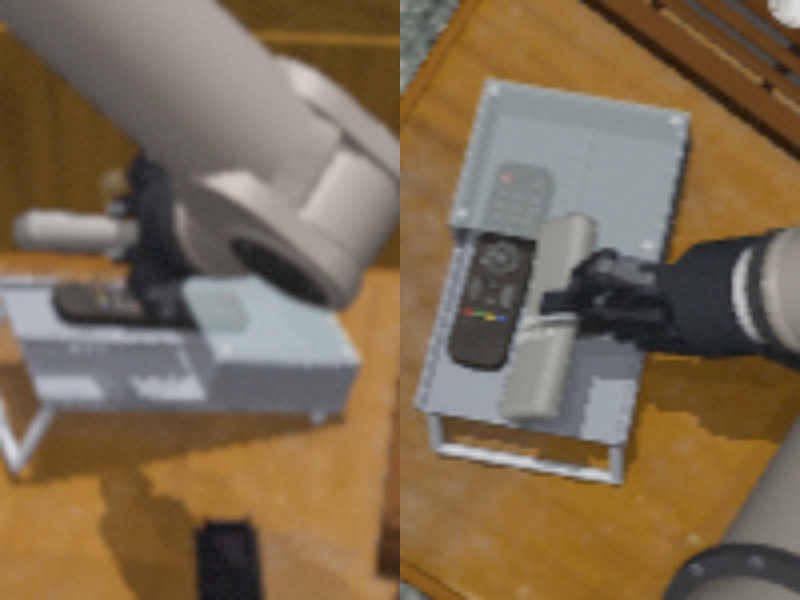

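```bash
python3 - <<'E'
from h import *
t=load("top3.npz");s=load("side3.npz")
S=cloud(s);a=S[100:160,215+30:215+100]
img=s["image"][100:160,245:315].astype(int);m=(a[...,1]<-.2)&(a[...,2]>.02)
print("arm lowest z",np.percentile(a[m][:,2],[0,1,5,20]), a[m][a[m][:,2].argmin()])
k=lambda f,x,y,w,h,s:cv2.resize(f["image"][y:y+h,x:x+w,::-1],None,fx=s,fy=s,interpolation=cv2.INTER_CUBIC)
g=k(t,178,155,60,65,9)
g=cv2.convertScaleAbs(g.astype(np.float32),alpha=1.6,beta=-110)
cv2.imwrite("pics/c6.png",g)
E
```

```text
arm lowest z [0.05941161 0.06679479 0.08519558 0.29409796] [ 0.67263088 -0.22245768  0.05941161]
```

View pics/c6.png

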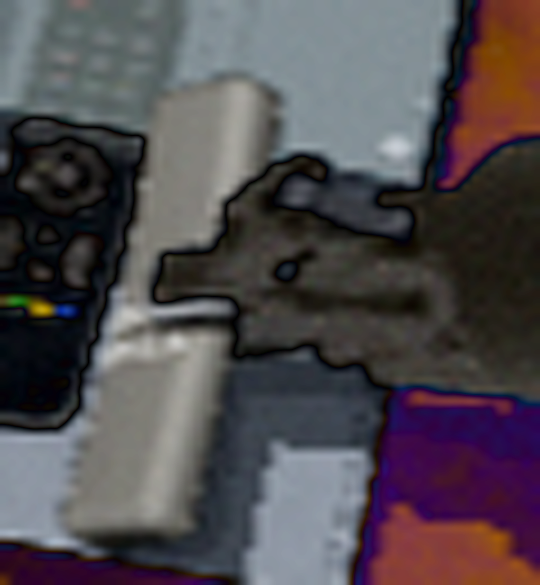

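The enhanced crop shows the handset's face up-left with key blotches around (150,340), beside the finger at (200,270): the keys face up as intended. Now down to the floor of the lane.

step_arm(
  moves=[
    [-1,30,22,0,0,0,15],
    [-2,55,40,0,0,0,15],
    [-2,66,48,0,0,0,15],
    [-2,72,52,0,0,0,15],
    [-2,76,55,0,0,0,15],
    [-2,76,55,0,0,0,15],
  ],
)

```text
clock: 5.1
tcp_pos: [0.4701, -0.1599, 0.1022]
orientation: [-2.157, 0.295, 0.184]
contact_force: [-0.1, -0.1, -1.0]
grip_width: 0.0239
gripper_force: 41.2
```

```bash
python3 - <<'E'
from h import *
p,R=place(np.radians(35),lift=.0);go(p,R)
E
```

```text
clock 5.1 shift [-1.2  6.7  4.9] turn [0.0149 0.0038 0.0226] dist 8 deg 1.6 F [-0.1 -0.1 -1. ] w 0.023939819911219726
```

step_arm(
  moves=[
    [-1,3.3,2.4,0.015,0.004,0.022,15],
    [-1,5,3.7,0.015,0.004,0.022,15],
    [-1,6,4.4,0.015,0.004,0.022,15],
    [-1,6,4.4,0.015,0.004,0.022,15],
  ],
)

```text
clock: 5.5
tcp_pos: [0.4668, -0.1595, 0.0948]
orientation: [-2.14, 0.323, 0.19]
contact_force: [-0.3, -0.3, -1.2]
grip_width: 0.0239
gripper_force: 41.2
```

step_arm(
  moves=[
    [0,0.8,0.6,0,0,0,15],
    [0,1.6,1.2,0,0,0,15],
    [0,2.4,1.7,0,0,0,15],
    [0,2.4,1.7,0,0,0,15],
  ],
)

```text
clock: 5.9
tcp_pos: [0.4669, -0.1597, 0.0938]
orientation: [-2.138, 0.323, 0.188]
contact_force: [-0.4, -4.2, 10.4]
grip_width: 0.0236
gripper_force: 41.3
```

Contact at 10 N. Release slightly and back out along the tool.

step_arm(
  moves=[
    [0,-0.8,-0.6,0,0,0,31],
    [0,-0.8,-0.6,0,0,0,31],
    [0,-0.8,-0.6,0,0,0,31],
    [0,-0.8,-12,0,0,0,31],
    [0,-0.8,-35,0,0,0,31],
    [0,-0.8,-75,0,0,0,31],
    [0,-0.8,-115,0,0,0,31],
    [0,-30,-150,0,0,0,31],
  ],
)

```text
clock: 6.7
tcp_pos: [0.4745, -0.2722, 0.1976]
orientation: [-2.139, 0.331, 0.193]
contact_force: [0.2, -1.9, -0.7]
grip_width: 0.0312
gripper_force: 0.0
```

```bash
python3 - <<'E'
from h import *
from bench import r
f=r.grab_frame("side");f2=r.grab_frame("top")
np.savez("side4.npz",**f);np.savez("top4.npz",**f2)
cv2.imwrite("pics/c7.png",np.hstack([cv2.resize(g["image"][:,:,::-1][y:y+120,x:x+80],None,fx=5,fy=5,interpolation=cv2.INTER_CUBIC) for g,x,y in((f,205,90),(f2,160,115))]))
o,R=T();t=f2;C=cloud(t);L=(C-o)@R*1000
img=t["image"].astype(int);sat=img.max(2)-img.min(2)
# warm-grey vs bluish tray
m=(img[...,0]>=img[...,2]+3)&(sat<40)&(L[...,2]>4)&(L[...,2]<45)&(L[...,0]>-170)&(L[...,0]<20)&(L[...,1]>-90)&(L[...,1]<5)
p=L[m];print(m.sum(),np.percentile(p,[1,5,50,95,99],axis=0).round(1));print(cv2.minAreaRect(p[:,:2].astype(np.float32)))
m=(img.max(2)<90)&(L[...,2]>8)&(L[...,2]<30)&(abs(L[...,1]-39)<34)&(L[...,0]>-130)&(L[...,0]<5)
p=L[m];print("remote",np.percentile(p,[.5,2,5,50,95,98],axis=0).round(1))
E
```

```text
682 [[-154.9  -60.6   13. ]
 [-150.   -59.3   16.5]
 [ -85.7  -40.6   22. ]
 [ -18.2  -21.2   27. ]
 [ -12.1  -18.8   28.9]]
((-83.18354034423828, -38.061859130859375), (146.37879943847656, 46.561500549316406), 0.3290771245956421)
remote [[-87.1  18.6   8.5]
 [-85.8  19.1  10.9]
 [-83.5  20.   12.2]
 [-45.2  38.9  17. ]
 [ -0.9  59.4  21.2]
 [  2.8  60.3  22.3]]
```

View pics/c7.png

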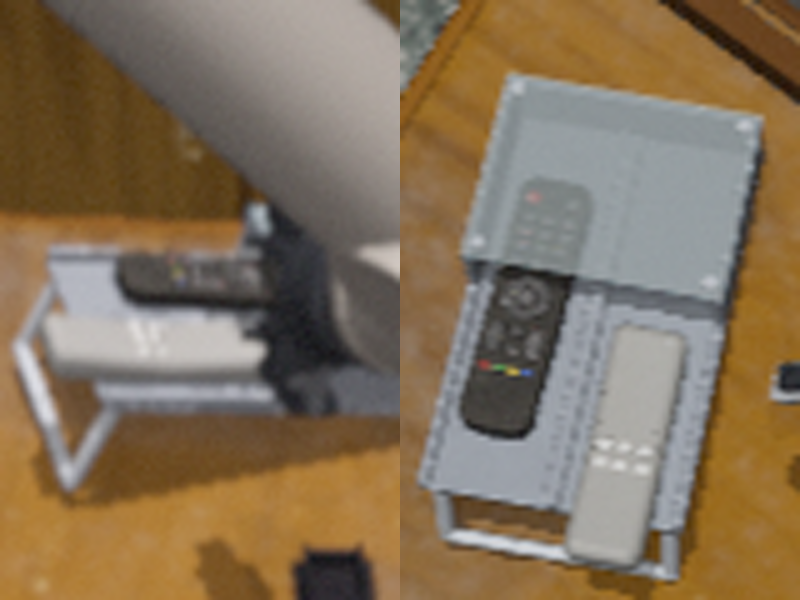

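The handset lies flat in the right lane, keys up (panel 2: (630,440), white keys at (620,455)), measured at tray (-83,-38), aligned within 0.5°. The remote is unmoved, its upper end at x=-87. Next I push the handset with closed fingers.

```bash
cat >>h.py <<'E'
def tp(x,y,z):
    o,R=T();return o+R@(np.array([x,y,z])/1000),tray_tool(np.pi/2)
def tr():
    from bench import r
    o,R=T();b=r.get_obs();print("tcp in tray",((b["tcp_pos"]-o)@R*1000).round(1),"F tray",(b["contact_force"]@R).round(1),"clock",b["clock"])
E
python3 - <<'E'
from h import *
for a in((-185,-38.5,100),(-185,-38.5,7)):
    p,R=tp(*a);print(p);go(p,R)
E
```

```text
[ 0.38454153 -0.15429496  0.19378099]
clock 6.8 shift [-107.2  -27.4  104.1] turn [-9.559e-01 -9.400e-03 -6.000e-04] dist 152 deg 54.8 F [-0.  -0.1  0.4] w 0.030984794502788748
[ 0.36095048 -0.15041183  0.10390672]
clock 6.8 shift [-107.9   48.6  157.7] turn [-9.559e-01 -9.400e-03 -6.000e-04] dist 197 deg 54.8 F [-0.  -0.1  0.4] w 0.030984794502788748
```

step_arm(
  moves=[
    [-107,-27,104,-0.956,-0.01,0,0],
    [-107,-27,104,-0.956,-0.01,0,0],
    [-107,-27,104,-0.956,-0.01,0,0],
    [-107,-27,104,-0.956,-0.01,0,0],
    [-107,-27,104,-0.956,-0.01,0,0],
    [-107,-27,104,-0.956,-0.01,0,0],
    [-107,-27,104,-0.956,-0.01,0,0],
    [-107,-27,104,-0.956,-0.01,0,0],
  ],
  grip_force=20,
)

```text
clock: 7.6
tcp_pos: [0.3825, -0.1483, 0.1907]
orientation: [-3.079, 0.238, 0.415]
contact_force: [-0.1, -0.4, -0.4]
grip_width: -0.0
gripper_force: 0.0
```

```bash
python3 - <<'E'
from h import *
tr();p,R=tp(-185,-38.5,7);go(p,R)
E
```

```text
tcp in tray [-187.1  -33.    96.3] F tray [ 0.1 -0.4 -0.4] clock 7.6
clock 7.6 shift [ 2.8  5.8 89.2] turn [-0.003   0.0083  0.0094] dist 89 deg 0.7 F [-0.1 -0.4 -0.4] w -1.650784902472762e-05
```

step_arm(
  moves=[
    [0,0,45,0,0,0,0],
    [0,0,88,0,0,0,0],
    [0,0,88,0,0,0,0],
    [0,0,88,0,0,0,0],
  ],
)

```text
clock: 8.0
tcp_pos: [0.3585, -0.1471, 0.1057]
orientation: [-3.075, 0.249, 0.418]
contact_force: [0.3, -1.0, 0.2]
grip_width: -0.0001
gripper_force: 0.0
```

```bash
python3 - <<'E'
from h import *
tr();p,R=tp(-175,-38.5,7);go(p,R)
E
```

```text
tcp in tray [-188.3  -35.6    8. ] F tray [ 0.4 -0.9  0.3] clock 8.0
clock 8.0 shift [13.3  2.9  0.8] turn [-0.0057  0.0109  0.0021] dist 14 deg 0.7 F [ 0.3 -1.   0.2] w -8.167425986630799e-05
```

step_arm(
  moves=[
    [15,3,0,-0.005,0.01,0,0],
    [30,3,0,-0.005,0.01,0,0],
    [46,3,0,-0.005,0.01,0,0],
    [62,3,0,-0.005,0.01,0,0],
    [78,3,0,-0.005,0.01,0,0],
    [94,3,0,-0.005,0.01,0,0],
    [108,3,0,-0.005,0.01,0,0],
    [120,3,0,-0.005,0.01,0,0],
  ],
)

```text
clock: 8.8
tcp_pos: [0.4748, -0.1679, 0.0736]
orientation: [-3.085, 0.246, 0.399]
contact_force: [-0.3, -0.4, 0.1]
grip_width: 0.0
gripper_force: 0.3
```

```bash
cat >meas.py <<'E'
from h import *
from bench import r
def meas(tag):
    tr();t=r.grab_frame("top");np.savez(f"top{tag}.npz",**t);o,R=T();L=(cloud(t)-o)@R*1000
    img=t["image"].astype(int);sat=img.max(2)-img.min(2)
    m=(img[...,0]>=img[...,2]+3)&(sat<40)&(img.max(2)>120)&(L[...,2]>4)&(L[...,2]<35)&(L[...,0]>-170)&(L[...,0]<0)&(L[...,1]>-75)&(L[...,1]<-5)
    p=L[m];print("handset",m.sum());
    if m.sum()>20:print(np.percentile(p,[1,5,50,95,99],axis=0).round(1))
    m=(img.max(2)<90)&(L[...,2]>8)&(L[...,2]<26)&(abs(L[...,1]-39)<30)&(L[...,0]>-110)&(L[...,0]<5)
    p=L[m]
    if m.sum()>20:print("remote",np.percentile(p,[.5,2,5,50,95,98],axis=0).round(1))
E
python3 -c "
from meas import *;meas(5)"
```

```text
tcp in tray [-65.9 -37.3   7.3] F tray [-0.3 -0.4  0. ] clock 8.8
handset 0
```

step_arm(
  moves=[
    [8,0,0,0,0,0,0],
    [16,0,0,0,0,0,0],
    [21,0,0,0,0,0,0],
    [24,0,0,0,0,0,0],
    [27,0,0,0,0,0,0],
    [27,0,0,0,0,0,0],
  ],
)

```text
clock: 9.45
tcp_pos: [0.4986, -0.1717, 0.0664]
orientation: [-3.085, 0.246, 0.401]
contact_force: [0.2, 0.9, 0.5]
grip_width: -0.0
gripper_force: 0.0
```

```bash
python3 -c "
from meas import *;meas(6)"
```

```text
tcp in tray [-40.8 -37.2   6.6] F tray [-0.1  0.9  0.5] clock 9.45
handset 0
```

step_arm(
  moves=[
    [2,0,0,0,0,0,0],
    [4,0,0,0,0,0,0],
    [6,0,0,0,0,0,0],
    [8,0,0,0,0,0,0],
    [8,0,0,0,0,0,0],
  ],
)

```text
clock: 10.0
tcp_pos: [0.5063, -0.1729, 0.0643]
orientation: [-3.085, 0.246, 0.401]
contact_force: [-0.6, 0.2, -0.7]
grip_width: -0.0003
gripper_force: 0.0
```

```bash
python3 -c "
from h import *;tr()"
```

```text
tcp in tray [-32.7 -37.1   6.6] F tray [-0.4  0.1 -0.9] clock 10.0
```

step_arm(
  moves=[
    [1.5,0,0,0,0,0,0],
    [3,0,0,0,0,0,0],
    [4.5,0,0,0,0,0,0],
    [4.5,0,0,0,0,0,0],
  ],
)

```text
clock: 10.4
tcp_pos: [0.5091, -0.1735, 0.0634]
orientation: [-3.084, 0.246, 0.406]
contact_force: [-4.5, 1.5, 3.7]
grip_width: 0.0002
gripper_force: 2.6
```

```bash
python3 -c "
from meas import *;meas(7)
f=r.grab_frame('side');np.savez('side7.npz',**f)
t=load('top7.npz')
cv2.imwrite('pics/c8.png',np.hstack([cv2.resize(g['image'][:,:,::-1][y:y+120,x:x+80],None,fx=5,fy=5,interpolation=cv2.INTER_CUBIC) for g,x,y in((f,205,90),(t,160,115))]))"
```

```text
tcp in tray [-29.7 -37.2   6.4] F tray [-5.5  0.7  2.3] clock 10.4
handset 0
```

View pics/c8.png

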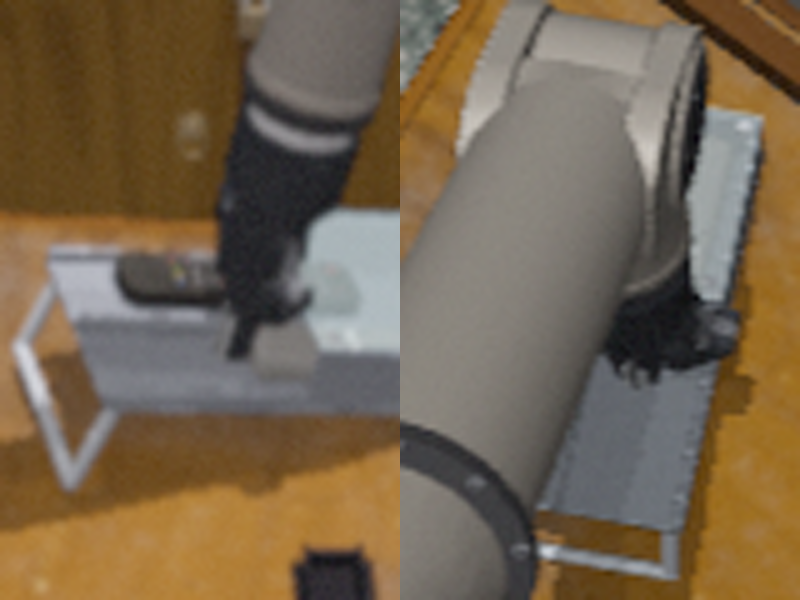

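Left panel: the fingertip (240,345) is against the handset's upper end (285,350), the rest of it under the cover. The 5.5 N reading says the handset has met the stop. On to the remote.

step_arm(
  moves=[
    [-8,0,0,0,0,0,0],
    [-20,0,-25,0,0,0,0],
    [-40,-10,-60,0,0,0,0],
    [-70,-50,-60,0,0,0,0],
    [-84,-76,-60,0,0,0,0],
    [-84,-76,-60,0,0,0,0],
    [-84,-76,-30,0,0,0,0],
    [-84,-76,-30,0,0,0,0],
  ],
)

```text
clock: 11.3
tcp_pos: [0.4473, -0.0871, 0.1119]
orientation: [-3.084, 0.246, 0.408]
contact_force: [-0.6, 0.8, -0.6]
grip_width: 0.0
gripper_force: 0.0
```

```bash
python3 -c "
from meas import *;meas(8);p,R=tp(-112,39,7);go(p,R)"
```

```text
tcp in tray [-114.6   38.    34. ] F tray [-0.5  0.7 -0.8] clock 11.3
handset 97
[[-21.9 -58.6  16.9]
 [-21.  -56.5  19. ]
 [-10.6 -39.2  24.3]
 [ -1.2 -20.3  29. ]
 [ -0.2 -18.2  31.1]]
remote [[-74.   18.    9.1]
 [-62.9  18.6  10.3]
 [-57.7  19.4  12.2]
 [-22.1  30.1  17.1]
 [  2.8  51.5  21.5]
 [  4.3  56.9  23.1]]
clock 11.35 shift [ 1.9 -1.1 28.4] turn [0.0009 0.0019 0.0036] dist 28 deg 0.2 F [0.2 0.4 0. ] w 0.0001522193923521216
```

step_arm(
  moves=[
    [0,-1,27,0,0,0,0],
    [0,-1,27,0,0,0,0],
    [12,-1,27,0,0,0,0],
    [24,-1,27,0,0,0,0],
    [36,-1,27,0,0,0,0],
    [46,-1,27,0,0,0,0],
    [54,-1,27,0,0,0,0],
    [58,-1,27,0,0,0,0],
  ],
)

```text
clock: 12.15
tcp_pos: [0.4993, -0.0938, 0.0727]
orientation: [-3.085, 0.246, 0.401]
contact_force: [-0.9, -0.1, 0.5]
grip_width: 0.0
gripper_force: 0.3
```

step_arm(
  moves=[
    [1.5,0,0,0,0,0,0],
    [3,0,0,0,0,0,0],
    [4.5,0,0,0,0,0,0],
    [4.5,0,0,0,0,0,0],
  ],
)

```text
clock: 12.55
tcp_pos: [0.5027, -0.0944, 0.0717]
orientation: [-3.085, 0.246, 0.402]
contact_force: [0.7, 0.2, 0.3]
grip_width: -0.0005
gripper_force: 0.0
```

```bash
python3 -c "
from h import *;tr()"
```

```text
tcp in tray [-50.4  39.8   9.5] F tray [0.6 0.3 0.4] clock 12.55
```

step_arm(
  moves=[
    [1,0,0,0,0,0,0],
    [2,0,0,0,0,0,0],
    [3,0,0,0,0,0,0],
    [3,0,0,0,0,0,0],
  ],
)

```text
clock: 12.95
tcp_pos: [0.5038, -0.0946, 0.0713]
orientation: [-3.084, 0.246, 0.408]
contact_force: [-6.3, 0.6, 7.6]
grip_width: -0.0
gripper_force: 3.9
```

```bash
python3 -c "
from h import *;tr()"
```

```text
tcp in tray [-49.2  39.7   9.4] F tray [-8.  -0.4  5.7] clock 12.95
```

At the stop (8 N). Back off, lift well clear and to the side, then check.

step_arm(
  moves=[
    [-8,0,0,0,0,0,0],
    [-25,0,-20,0,0,0,0],
    [-45,20,-65,0,0,0,0],
    [-55,60,-110,0,0,0,0],
    [-60,110,-130,0,0,0,0],
    [-60,160,-150,0,0,0,0],
    [-60,200,-150,0,0,0,0],
    [-60,240,-150,0,0,0,0],
  ],
)

```text
clock: 13.75
tcp_pos: [0.4486, -0.3309, 0.2329]
orientation: [-3.087, 0.245, 0.396]
contact_force: [0.8, -1.2, -0.9]
grip_width: -0.0
gripper_force: 0.0
```

```bash
python3 -c "
from meas import *;meas(9);t=load('top9.npz')
cv2.imwrite('pics/c9.png',cv2.resize(t['image'][100:260,150:390,::-1],None,fx=3.3,fy=3.3,interpolation=cv2.INTER_CUBIC))"
```

```text
tcp in tray [-106.3 -202.4  161.4] F tray [ 1.2 -1.  -0.6] clock 13.75
handset 88
[[-21.5 -57.5  18.7]
 [-20.3 -55.7  20.2]
 [-11.7 -38.1  24.2]
 [ -1.2 -20.6  27.8]
 [ -0.6 -19.4  28.7]]
remote [[-41.5  19.9   9.7]
 [-40.9  20.4  10.8]
 [-39.8  21.5  12.5]
 [-20.1  40.   17.3]
 [  2.8  59.7  22. ]
 [  3.6  61.4  22.8]]
```

View pics/c9.png

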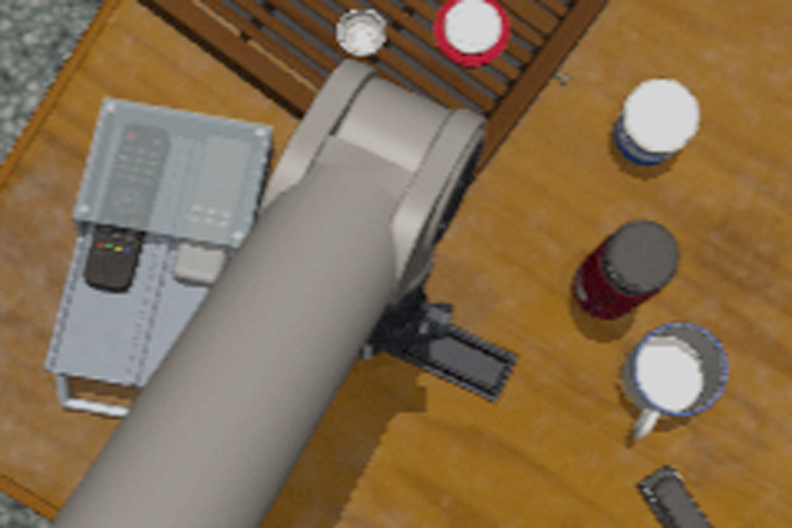

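The handset at (215,210) and the remote at (120,210) lie straight under the cover. Their upper ends measure x≈-22 and -42, as they should against the stop. Thermos (628,268) and mug (678,370) are untouched, and the arm is clear.

```bash
python3 -c "
from bench import r;print(r.hand_in())"
```

```text
the job is handed in; nothing more can be done
None
```

The handset lies keys up in its lane, and both it and the remote are pushed against the back stop; the thermos and mug were not touched, and the job was handed in at about 14 s.

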